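# Load the light-ageing tray from the flap-front caddy

## Task

Set up the light-ageing test: hook the aluminium sample tray onto the upper bar of the rack, clear of the lamp, and tip the caddy low over the felt-lined tray, front end down and just far enough for its flap to swing open and all the wooden test bars to slide out, never standing it on end. Stand the emptied caddy upright on its cork mat again and lay all the bars flat, side by side and not stacked, in the hung sample tray while it is still clear of the lamp. Then slide the loaded tray along the bar until it is centred under the lamp head, and leave the other things on the table where they are.

Things in the scene. Friction and masses are not known exactly. Their poses are not given: they have to be found in the camera images.
- caddy_handle (a point): Centre of the wooden handle fin on the plywood caddy: fin 60 mm long (x), 14 mm thick (y), its top 17 mm above and its foot 17 mm below this point. Axes: x to the caddy's closed back (the flap is at -x), y across, z up. Box 150 (x) x 62 x 42 mm, clear top, 0.28 kg empty, underside 59 mm below this point. The bars lie in it along x in one layer, two by two; they slide from 20 to 25 degrees of tilt.
- caddy_lip (a point): Middle of the lower front edge of the caddy, on its underside, below the flap: the edge over which the bars slide out. 75 mm in front of (-x) and 59 mm below caddy_handle. Axes as caddy_handle. Tipping front end down by 40 to 50 degrees empties the caddy.
- caddy_flap (a joint): Angle (rad) of the clear flap, 62 x 38 mm, over the caddy's open front, hinged along its top edge: 0 hanging shut, grows to 1.5 as it swings out. It swings freely under its own weight, so it opens as the front end is tipped down and falls shut when the caddy stands upright.
- mat: Fixed cork mat, 190 x 110 x 3 mm, the caddy's place; origin at the centre of its underside on the table, x along the 190 mm. At the start the caddy stands on it along x.
- felt: Fixed felt-lined wooden tray, 200 (x) by 230 (y) mm, floor 5 mm thick, rim 5 mm thick and 12 mm above the table; origin at the centre of its underside on the table.
- carrier_tab (a point): Centre of the grip of the hook-on aluminium sample tray (0.30 kg, standing on the table at the start): an upright wooden tab 8 mm thick (x), 44 mm wide (y), its top 23 mm above and its foot 33 mm below this point. Axes: x to the back, where the hooks are, y along the tray, z up. The tab stands on a back plate 8 mm thick and 120 mm wide that rises from the tray's back edge.
- carrier_hook (a point): Where the upper bar's axis runs through the hooks once the tray hangs: 20 mm behind and 45 mm below carrier_tab, midway between the two hooks (at y = -50 and 50 mm, 14 mm wide, top 12 mm above this point). Their throat, open below, reaches from 4 to 26 mm behind carrier_tab; lips end 14 mm below this point. Axes as carrier_tab. Hung, the tray leans about 6 degrees, front edge down.
- carrier_floor (a point): Centre of the sample tray's floor, on its upper face: 69 mm in front of and 162 mm below carrier_tab. Axes as carrier_tab. Tray 130 (x) by 200 (y) mm outside, floor 5 mm thick, front and back lips 8 mm and end walls 25 mm above the floor, all 4 mm thick; clear floor 122 by 192 mm. Back plate behind the back lip.
- rack: Fixed rack: two polished steel bars, 12 mm in diameter, 420 mm long, along its y axis, one above the other, axes 170 and 70 mm above the table, on end posts at y = -210 and 210 mm (feet reach 55 mm to the front, 12 mm high). Origin on the table below the bars' middle; x to the back: the tray hangs on the -x side, its axes along the rack's, its plate resting on the lower bar.
- lamp: Fixed LED lamp behind the rack; its flat head, 110 mm wide, reaches over the upper bar (from 20 mm in front of it to 160 mm behind), underside 275 mm above the table, so the tab cannot be held from above there. Origin on the table below the upper bar in the head's middle: the tray is centred when carrier_hook is at its y = 0. Axes along the rack's; it stands 40 to 90 mm to +y of the rack's middle.
- bar1_mid (a point): waxed limewood test bar, 60 x 22 x 18 mm, 25 g, one of two to four identical ones (absent ones read None); this point is its centre, x along its 60 mm length, y along the 22 mm, z along the 18 mm. At the start it lies in the caddy.
- bar2_mid (a point): waxed limewood test bar, 60 x 22 x 18 mm, 25 g, one of two to four identical ones (absent ones read None); this point is its centre, x along its 60 mm length, y along the 22 mm, z along the 18 mm. At the start it lies in the caddy.
- bar3_mid (a point): waxed limewood test bar, 60 x 22 x 18 mm, 25 g, one of two to four identical ones (absent ones read None); this point is its centre, x along its 60 mm length, y along the 22 mm, z along the 18 mm. At the start it lies in the caddy.
- bar4_mid (a point): waxed limewood test bar, 60 x 22 x 18 mm, 25 g, one of two to four identical ones (absent ones read None); this point is its centre, x along its 60 mm length, y along the 22 mm, z along the 18 mm. At the start it lies in the caddy.
- jar_a: Bystander: jar with a blue cap, 56 mm across, 95 mm tall; leave it where it is. Origin at its underside.
- jar_b: Bystander: amber jar with a black cap, 48 mm across, 75 mm tall; leave it where it is. Origin at its underside.
- pot: Bystander: white screw-top pot, 72 mm across, 70 mm tall; leave it where it is. Origin at its underside.
- vial: Bystander: small glass vial with a black cap, 32 mm across, 50 mm tall; leave it where it is. Origin at its underside.
- brush: Bystander: brush lying flat, 200 mm long; leave it where it is. Origin at its underside.
Mind the look-alikes: they are no part of the job. Leave any orange or purple look-alike of the part that bears caddy_handle alone.

How it is judged:
By the outcome, as a careful person would: the job done as asked, in the order asked, and still so for the second after the job is handed in, with the robot touching nothing.
Of bar1, bar2, bar3, bar4 only 2 to 4 are there at a start; the rules pass over those that are not, and their reading is None.
At some moment in a run one of bar1, bar2, bar3, bar4, caddy may be knocked a few centimetres aside while the robot is not near it.
It also fails if it takes over 210 s, if anything falls off the work surface, if the arm or the gripper's body presses on something with over 40 N, if the wrist force passes 120 N, or if a joint passes its speed limit or range.

## Robot

A 7-joint arm with a two-finger parallel gripper is mounted at the origin on the work surface. World frame = base frame: x ahead of the robot, y to its left, z up, the work surface at z = 0. Lengths are in m, angles in rad, forces in N, time in s.
With the tool pointing down it reaches from about 0.425 to 0.925 m from the base axis. Payload 6.8 kg.
Tool frame: the origin (TCP) lies at the centre of the arm's flange, where the gripper is bolted on; the fingertips stand 182 mm ahead of it and the grasp point (between the pads) lies 163 mm ahead of it (bot.hold_point_z is the z of the grasp point in the tool frame, in m); z points along the fingers, y is the line along which they close (so a half turn about z gives the same grasp; the last joint's range is limited). The gripper opens to 88 mm and grips with 3 to 60 N. Pads are 20 mm wide; open, the fingers measure 115 mm over their backs; the gripper's body (75 mm by 178 mm) begins 61 mm behind the grasp point.
Start: joints at [-1.246, 0.477, 0.022, 1.555, -0.011, 1.109, -0.083], TCP at [0.283, 0.613, 0.405] pointing down, gripper open.
Joint ranges: [-2.96, 2.96], [-0.34, 2.1], [-1.41, 1.46], [0.24, 2.44], [-1.37, 4.51], [0.17, 1.92], [-2.96, 2.96]. Speed limits (rad/s): [2.39, 2.39, 3.14, 3.14, 3.14, 3.14, 3.14].

## Interface

Orientations are given as a unit quaternion [w, x, y, z].
In Python, from workcell import bot, move_gripper, planner, read_camera, get_calibration, ticket gives the robot as it stands. Calls block until the motion is done:
- bot.move_to(position, orientation): joint-space move of the TCP to a pose.
- bot.move_l(position, rotation=None, vel=0.15): straight line of the TCP; rotation=None keeps the orientation; vel is the mean speed in m/s.
- bot.move_j(angles): joint-space move.
- move_gripper(opening): finger opening in m; the grip force is fixed at half the most; returns when the fingers have stopped.
- bot.sleep(seconds).
- planner.ik(position, orientation): joint angles nearest the present ones, or None.
- bot.observe(): the state.
- read_camera(name): name is "scene" or "side" or "wrist"; returns (picture, depth): 400x640x3 uint8, red, green, blue; 400x640 float32, m along the optical axis (not along the pixel's ray), 0 where there is no reading.
- get_calibration(name): a dict with "K" (3x3 intrinsics, pixels), "R" (3x3) and "t" (3): a world point X has camera coordinates R X + t. Camera axes: x right, y down, z forward; pixel columns grow to the right and rows downward; lengths in m; the calibration is good to about 2 mm. A picture is of the moment at which its call begins: read the wrist's pose just before it. get_calibration takes no time and is no camera call; for the wrist camera it gives the pose at the moment of the call.
A pose or a line that the arm cannot do raises bot.Unreachable and nothing moves.
- ticket.finish_job(): hands the job in; it is judged then, once.
The state is a dict: "t": time; "joint_positions": joint angles; "qd": joint speeds; "effort": joint torques, N m; "ee_pos": TCP position; "ee_rot": TCP orientation; "force": force on the tool from outside, world axes, zero at the start; "wrist_torque": the same for the moment, N m; "width": finger opening in m; "gripper_force": force on a finger pad.
Only numpy, scipy, OpenCV 4.12 (cv2) and the standard library are available. Lean on these libraries where they do the work, as an engineer would, in place of code of your own. Each camera call takes 0.05 s, during which the arm holds its last target. There are 200 camera calls.

## Working session

There is one attempt and no reset: what is moved stays moved. The work goes in short steps, each a Python script; the robot and the scene stay as the last script left them, time stands still between calls to the robot, and variables do not carry over. Pictures are saved under pics/ and viewed, at most 14 in all, crops included, and the job is handed in when it is done.

```bash
ls; mkdir -p pics; cat > h.py <<'E'
import numpy as np, cv2
from scipy.spatial.transform import Rotation as Rn
from workcell import bot, move_gripper, planner, read_camera, get_calibration, ticket
def snap(name,fn=None):
    c=get_calibration(name); im,d=read_camera(name)
    if fn: cv2.imwrite('pics/'+fn,cv2.cvtColor(im,cv2.COLOR_RGB2BGR))
    return im,d,c
def cloud(d,c):
    K,R,t=map(np.array,(c['K'],c['R'],c['t'])); v,u=np.mgrid[:d.shape[0],:d.shape[1]]
    P=np.stack([(u-K[0,2])/K[0,0]*d,(v-K[1,2])/K[1,1]*d,d],-1)-t
    W=P@R; W[d<=0]=np.nan; return W
E
python3 - <<'E'
from h import *
for n in('scene','side'):
    im,d,c=snap(n,n+'0.png'); np.savez('pics/'+n+'0.npz',im=im,d=d,**{k:np.array(c[k]) for k in'KRt'})
    R=np.array(c['R']);print(n,-R.T@np.array(c['t']),R[2],c['K'])
s=bot.observe();print(s['t'],s['ee_pos'],s['ee_rot'],s['width'],bot.hold_point_z)
c=get_calibration('wrist');R=np.array(c['R']);print(-R.T@np.array(c['t']),R)
E
```

```text
pics
scene [ 1.08702053 -0.60214486  1.3837961 ] [-0.40128724  0.35135946 -0.84588125] [[394.60515886   0.         317.6152956 ]
 [  0.         394.60515886 199.75960141]
 [  0.           0.           1.        ]]
side [-0.24227605 -0.76664933  0.9520427 ] [ 0.53099526  0.54306443 -0.65048063] [[420.08102628   0.         315.34293362]
 [  0.         420.08102628 204.22044282]
 [  0.           0.           1.        ]]
0.1 [0.2830047  0.61254848 0.403809  ] [-1.14355094e-04  2.14721723e-01  9.76674948e-01 -7.84207886e-04] 0.08789126396977957 0.1633
[0.21010875 0.64588543 0.38390616] [[ 0.41901965  0.90797551 -0.00173492]
 [ 0.87007995 -0.40098357  0.28665842]
 [ 0.25958314 -0.12162503 -0.95803128]]
```

View pics/scene0.png

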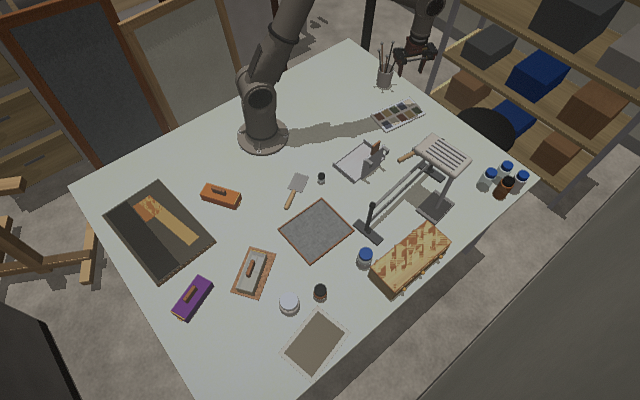

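View pics/side0.png

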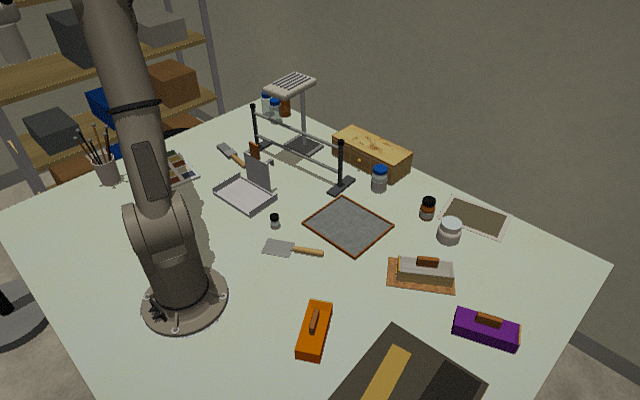

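```bash
cat > m.py <<'E'
from h import *
def box(uv): 
    r=cv2.minAreaRect(uv.astype(np.float32)*1000); b=cv2.boxPoints(r)
    i=np.argmax([np.linalg.norm(b[1]-b[0]),np.linalg.norm(b[2]-b[1])]); e=b[i+1]-b[i]
    return np.round(r[0],1),np.round(sorted(r[1]),1),round(np.degrees(np.arctan2(e[1],e[0]))%180,1)
for n in('scene','side'):
    z=np.load(f'pics/{n}0.npz'); W=cloud(z['d'],z); im=z['im']; hsv=cv2.cvtColor(im,cv2.COLOR_RGB2HSV)
    H,S,V=[hsv[...,i].astype(int) for i in range(3)]
    def roi(a):
        m=np.zeros(im.shape[:2],bool); m[a[1]:a[3],a[0]:a[2]]=1; return m
    R={'scene':dict(cad=(225,240,280,305),felt=(270,190,362,270),carr=(325,130,398,190),rack=(345,155,460,250),lamp=(405,125,478,185)),
       'side':dict(cad=(380,245,460,298),felt=(298,190,400,260),carr=(205,138,285,216),rack=(245,95,360,200),lamp=(255,65,325,110))}[n]
    X,Y,Z=W[...,0],W[...,1],W[...,2]
    brown=(S>110)&(H<20)
    def rep(name,m):
        p=W[m]; p=p[~np.isnan(p[:,0])]
        if len(p)<8: print(n,name,len(p));return
        print(n,name,len(p),*box(p[:,:2]),'z',np.round(np.percentile(p[:,2],[5,50,95])*1000))
    print(n,'table z',np.nanmedian(Z[roi((300,270,330,280))]))
    rep('fin',roi(R['cad'])&(Z>.066)&(Z<.1)); rep('caddy',roi(R['cad'])&(Z>.035)&(Z<.058)); rep('mat',roi(R['cad'])&(Z<.012)&(S>80))
    rep('felt',roi(R['felt'])&(((S>90)|(V<130)))&(Z<.02)); 
    rep('feltrim',roi(R['felt'])&(S>90)&(Z<.025))
    rep('tab',roi(R['carr'])&(Z>.14)&(Z<.2)&brown); rep('plate',roi(R['carr'])&(Z>.06)&(Z<.13)); rep('tray',roi(R['carr'])&(Z>.003)&(Z<.04))
    rep('bar',roi(R['rack'])&(Z>.166)&(Z<.185)&(V<150)); rep('lamp',roi(R['lamp'])&(Z>.26)&(Z<.32))
    for k in('cad','carr'):
        a=R[k]; c=cv2.resize(cv2.cvtColor(im,cv2.COLOR_RGB2BGR)[a[1]:a[3],a[0]:a[2]],(400,300),interpolation=cv2.INTER_CUBIC)
        cv2.imwrite(f'pics/_{n}{k}.png',c)
cv2.imwrite('pics/crops.png',np.vstack([np.hstack([cv2.imread(f'pics/_{n}{k}.png') for k in('cad','carr')]) for n in('scene','side')]))
E
python3 m.py
```

```text
scene table z -0.001953774273917528
scene fin 72 [ 528.8 -424.1] [14.8 57.6] 125.2 z [70. 76. 81.]
scene caddy 647 [ 573.1 -397.9] [167.6 168.6] 125.2 z [38. 43. 48.]
scene mat 522 [ 523.1 -414.3] [109.8 191.2] 123.6 z [-4.  1.  6.]
scene felt 2953 [ 534.8 -115.8] [346.4 364.2] 136.4 z [-2.  5. 12.]
scene feltrim 403 [ 548.4 -144. ] [289.5 353.9] 126.5 z [-1.  9. 17.]
scene tab 12 [465.2 242.4] [ 3.6 36.5] 95.4 z [182. 188. 192.]
scene plate 190 [477.9 242.4] [ 37.1 123. ] 91.6 z [ 65. 103. 129.]
scene tray 897 [389.5 263.6] [329.1 337.3] 139.6 z [ 3.  6. 29.]
scene bar 231 [651.7 193.9] [147.6 325.6] 69.4 z [169. 173. 179.]
scene lamp 1388 [703.5 312.7] [113.8 180.3] 5.3 z [287. 302. 311.]
side table z -0.00015911353103860738
side fin 138 [ 523.4 -423.3] [16.7 57.7] 126.6 z [66. 76. 81.]
side caddy 904 [ 523.3 -422.8] [ 67.4 154.2] 126.2 z [38. 44. 49.]
side mat 797 [ 520.2 -413.6] [115.1 189.8] 123.6 z [-0.  3.  9.]
side felt 3505 [ 542.5 -112.7] [304.8 342.1] 42.4 z [ 2.  6. 13.]
side feltrim 684 [ 538.8 -117. ] [301.2 319.5] 41.0 z [ 3. 11. 19.]
side tab 120 [457.3 239.7] [12.  43.1] 93.9 z [143. 170. 190.]
side plate 470 [541.9 297.7] [126.1 285.4] 39.7 z [ 63.  89. 127.]
side tray 2085 [465. 364.] [334.6 521.9] 47.9 z [ 3.  8. 29.]
side bar 399 [632.7 233.7] [305.7 314.7] 139.6 z [167. 174. 180.]
side lamp 920 [697.  309.6] [108.4 184. ] 4.4 z [285. 304. 312.]
```

View pics/crops.png

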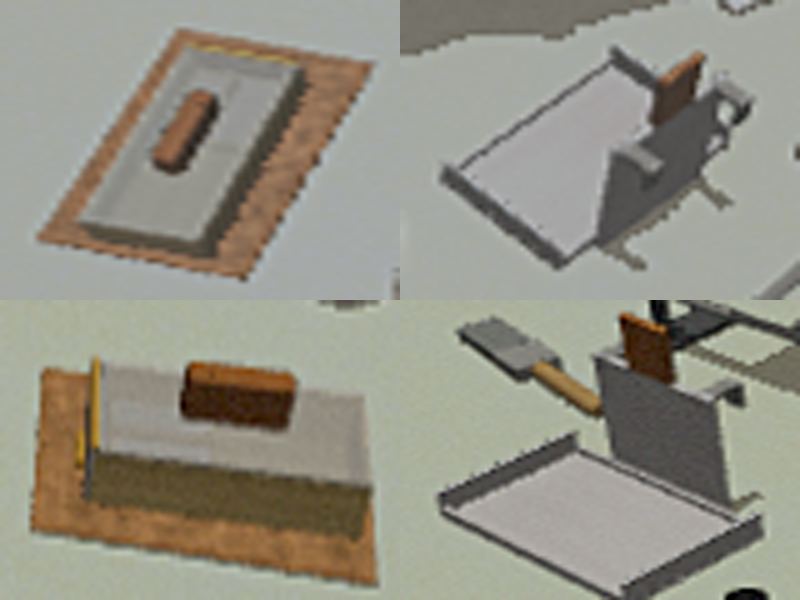

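The crops show the caddy's flap end (yellow strip) at scene (265,247) and side (398,262). That is the +y,-x end. The hooks face the rack. Next I refine the felt, rack and posts, and check reachability.

```bash
cat > m2.py <<'E'
from h import *
from m import box
E
sed -i '/^for n in/,$d' m.py
cat >> m2.py <<'E'
for n in('scene','side'):
    z=np.load(f'pics/{n}0.npz'); W=cloud(z['d'],z); im=z['im']; V=im.max(-1).astype(int)
    X,Y,Z=[W[...,i] for i in range(3)]; hsv=cv2.cvtColor(im,cv2.COLOR_RGB2HSV)
    m=((V<150)|(hsv[...,1]>90))&(abs(Z)<.022)&(X>.35)&(X<.75)&(Y>-.32)&(Y<.1)
    k,l,s,c=cv2.connectedComponentsWithStats(m.astype(np.uint8)); i=1+np.argmax(s[1:,4]); p=W[l==i][:,:2]
    print(n,'felt',*box(p))
    # carrier floor
    m=(X>.25)&(X<.5)&(Y>.1)&(Y<.37)&(Z>.015)&(Z<.04); p=W[m]; print(n,'walls',len(p),*box(p[:,:2]))
    # rack bars: z .155-.185, x~.6-.68
    m=(X>.58)&(X<.69)&(Y>-.02)&(Y<.5)&(Z>.15)&(Z<.19)
    p=W[m]; o=cv2.fitLine((p[:,:2]*1000).astype(np.float32),cv2.DIST_HUBER,0,.01,.01).ravel(); 
    ax=o[:2]*np.sign(o[1]); q=(p[:,:2]*1000-o[2:])@ax; off=(p[:,:2]*1000-o[2:])@[-ax[1],ax[0]]; g=abs(off)<10
    print(n,'bar',len(p),g.sum(),'ang',np.degrees(np.arctan2(ax[1],ax[0])),'at y=.2 x=',o[2]+(200-o[3])*ax[0]/ax[1],'y range',p[:,1].min(),p[:,1].max())
    # posts: vertical coverage
    m=(X>.56)&(X<.7)&(Y>-.1)&(Y<.55)&(Z>.1)&(Z<.2); p=W[m]
    h,e=np.histogram(p[:,1],np.arange(-.1,.56,.01)); print('hist',[(round(a,2),int(b)) for a,b in zip(e,h) if b>0])
E
python3 m2.py
python3 - <<'E'
from h import *
# tipping reachability over felt
for yaw in range(0,360,20):
  r=[]
  for flip in (0,180):
    ok=[]
    for tilt in (0,20,45,48):
      Rc=Rn.from_euler('z',yaw,degrees=True)*Rn.from_euler('y',-tilt,degrees=True)
      Rt=Rc*Rn.from_euler('x',180,degrees=True)*Rn.from_euler('z',flip,degrees=True)
      d=Rn.from_euler('z',yaw,degrees=True).apply([.05,0,0])
      lip=np.array([.54,-.115,.035])+d
      pos=lip-Rc.apply([-.075,0,-.059])-Rt.apply([0,0,.1633-.007])
      q=Rt.as_quat(); ok.append(planner.ik(pos,[q[3],q[0],q[1],q[2]]) is not None)
    r.append(ok)
  print(yaw,[''.join('01'[int(b)] for b in o) for o in r], end=';')
E
```

```text
scene felt [ 534.5 -125.5] [204.7 231.7] 90.4
scene walls 165 [399.6 238. ] [139.4 205.3] 94.1
scene bar 237 237 ang 95.76949 at y=.2 x= 645.3742 y range 0.016963385526824578 0.3432107297464405
hist [(np.float64(0.01), 21), (np.float64(0.02), 43), (np.float64(0.03), 7), (np.float64(0.04), 2), (np.float64(0.05), 7), (np.float64(0.06), 9), (np.float64(0.07), 9), (np.float64(0.08), 9), (np.float64(0.09), 7), (np.float64(0.1), 7), (np.float64(0.11), 8), (np.float64(0.12), 5), (np.float64(0.13), 9), (np.float64(0.14), 7), (np.float64(0.15), 7), (np.float64(0.16), 8), (np.float64(0.17), 9), (np.float64(0.18), 6), (np.float64(0.19), 8), (np.float64(0.2), 5), (np.float64(0.21), 7), (np.float64(0.22), 6), (np.float64(0.23), 8), (np.float64(0.24), 9), (np.float64(0.25), 8), (np.float64(0.26), 7), (np.float64(0.27), 7), (np.float64(0.28), 7), (np.float64(0.29), 4), (np.float64(0.3), 7), (np.float64(0.31), 5), (np.float64(0.32), 9), (np.float64(0.33), 6), (np.float64(0.34), 2), (np.float64(0.45), 1)]
side felt [588.1 -72.4] [320.6 337.6] 90.8
side walls 382 [392.5 236.9] [140.8 206.6] 94.2
side 
[... 810 characters left out ...]
 6), (np.float64(0.32), 9), (np.float64(0.33), 5), (np.float64(0.34), 5), (np.float64(0.35), 8), (np.float64(0.36), 8), (np.float64(0.37), 7), (np.float64(0.38), 4), (np.float64(0.39), 6), (np.float64(0.4), 8), (np.float64(0.41), 5), (np.float64(0.42), 9), (np.float64(0.43), 52), (np.float64(0.44), 39), (np.float64(0.45), 3)]
0 ['1111', '1111'];20 ['1111', '1111'];40 ['1111', '1111'];60 ['1111', '1111'];80 ['1111', '1111'];100 ['1111', '1111'];120 ['1111', '1111'];140 ['1111', '1111'];160 ['1111', '1111'];180 ['1111', '1111'];200 ['1111', '1111'];220 ['1111', '1111'];240 ['1111', '1111'];260 ['1111', '1111'];280 ['1111', '1111'];300 ['1111', '1111'];320 ['1111', '1111'];340 ['1111', '1111'];
```

```bash
cat >> h.py <<'E'
HZ=bot.hold_point_z
def wq(r): q=r.as_quat(); return [q[3],q[0],q[1],q[2]]
def rot(yaw,close='y',flip=0,tilt=0):
    "object yaw deg, tilt about object y; fingers close along object's x or y"
    return Rn.from_euler('z',yaw,degrees=True)*Rn.from_euler('y',-tilt,degrees=True)*Rn.from_euler('x',180,degrees=True)*Rn.from_euler('z',(90 if close=='x' else 0)+flip,degrees=True)
def best(p,yaw,close='y',tilt=0):
    "flip with the last joint nearest its middle"
    c=[]
    for f in(0,180):
        r=rot(yaw,close,f,tilt); q=planner.ik(np.array(p)-r.apply([0,0,HZ]),wq(r))
        if q is not None: c.append((abs(q[6]),f))
    return min(c)[1]
def J(p,r): bot.move_to(list(np.array(p)-r.apply([0,0,HZ])),wq(r))
def L(p,r,vel=.15): bot.move_l(list(np.array(p)-r.apply([0,0,HZ])),wq(r),vel=vel)
def st(): 
    s=bot.observe(); print('t %.1f w %.4f gf %.1f F'%(s['t'],s['width'],s['gripper_force']),np.round(s['force'],1)); return s
RY=5.65; ux=np.array([np.cos(np.radians(RY)),np.sin(np.radians(RY)),0]); uy=np.array([-ux[1],ux[0],0])
RM=np.array([.638,.232,0]); LS=.073
E
python3 - <<'E'
from h import *
tab=np.array([.462,.242,.167]); g=[0,0,.004]
f=best(tab,4.1,'x'); r=rot(4.1,'x',f); print('flip',f)
J(tab+[0,0,.13],r); L(tab+g,r,.2); move_gripper(.0); st()
L(tab+g+np.array([0,0,.11]),r,.15); s=st()
im,d,c=snap('wrist','w1.png')
r=rot(RY,'x',f); T=RM-.105*uy-.015*ux
L(T-.06*ux+[0,0,.277],r,.2); L(T+[0,0,.277],r,.1); st()
im,d,c=snap('side','s1.png'); a=cv2.imread('pics/s1.png')[60:230,190:400]; cv2.imwrite('pics/s1c.png',cv2.resize(a,None,fx=3,fy=3,interpolation=2))
E
```

```text
flip 180
t 3.6 w 0.0075 gf 30.0 F [-1.6 -0.7 -0.1]
t 4.5 w 0.0076 gf 30.0 F [-1.   0.8 -3.6]
t 6.3 w 0.0081 gf 30.0 F [ 0.7  0.4 -3.1]
```

View pics/s1c.png

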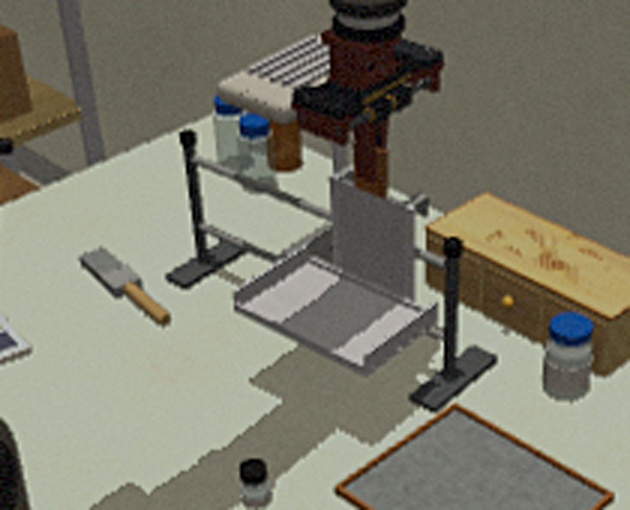

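The side view shows the tray held level in front of the bar, at the rack's near end between the posts, with the hook above the bar. Next I lower it and watch the force.

```bash
python3 - <<'E'
from h import *
r=rot(RY,'x',180); T=RM-.105*uy-.015*ux
f0=bot.observe()['force']
for z in (.262,.250,.242,.236,.230,.226,.222,.219):   # grasp z = tab z+.004
    L(T+[0,0,z],r,.06); s=bot.observe(); d=np.array(s['force'])-f0; print(z,np.round(d,1))
    if abs(d).max()>6: break
im,d,c=snap('side','s2.png')
E
```

```text
0.262 [1.9 0.9 0.1]
0.25 [ 1.1  0.1 -0.8]
0.242 [ 0.3 -0.6  0.4]
0.236 [ 1.6  0.7 -0.1]
0.23 [1.9 1.  0.6]
0.226 [0.8 0.6 0.1]
0.222 [0.3 0.3 0.4]
0.219 [-0.2 -0.   0.7]
```

```bash
python3 - <<'E'
from h import *
r=rot(RY,'x',180); T=RM-.105*uy-.015*ux
f0=bot.observe()['force']
z=.219
while z>.208:
    z-=.002; L(T+[0,0,z],r,.04); d=np.array(bot.observe()['force'])-f0; print(z,np.round(d,1))
    if abs(d[2])>5: break
for k in range(1,7):
    L(T-.002*k*ux+[0,0,z],r,.04); d=np.array(bot.observe()['force'])-f0; print(-.002*k,np.round(d,1))
    if d[0]>6: break
E
```

```text
0.217 [-1.8 -0.8  9.9]
-0.002 [-0.6 -0.2 10.1]
-0.004 [ 1.4 -0.8  8.6]
-0.006 [4.6 0.3 7.5]
-0.008 [10.9  0.8  1.9]
```

```bash
cat >> h.py <<'E'
CY=-54.2; CP=np.array([.5255,-.4235,.062])   # caddy on mat
GO=.005                                      # grasp above handle point
def cad(lip,yaw,tilt,f):
    "grasp point and tool rotation for a lip position"
    Rc=Rn.from_euler('z',yaw,degrees=True)*Rn.from_euler('y',-tilt,degrees=True)
    return np.array(lip)+Rc.apply([.075,0,.059+GO]),rot(yaw,'y',f,tilt)
FELT=np.array([.5345,-.1255,.005]); TY=-60
E
python3 - <<'E'
from h import *
r=rot(RY,'x',180); T=RM-.105*uy-.015*ux
L(T-.004*ux+[0,0,.2175],r,.04); move_gripper(.06); st(); L(T-.004*ux+[0,0,.34],r,.25)
f=best(CP+[0,0,.15],CY,'y'); r=rot(CY,'y',f); print('flip',f)
J(CP+[0,0,.15],r); im,d,c=snap('wrist','w2.png'); im,d,c=snap('side','s3.png')
a=cv2.imread('pics/s3.png')[60:230,190:400]; b=cv2.imread('pics/w2.png')
cv2.imwrite('pics/c3.png',np.hstack([cv2.resize(a,(400,324)),cv2.resize(b,(400,324))]))
E
```

```text
t 11.1 w 0.0598 gf 0.0 F [ 0.1 -0.3 -0. ]
flip 0
```

View pics/c3.png

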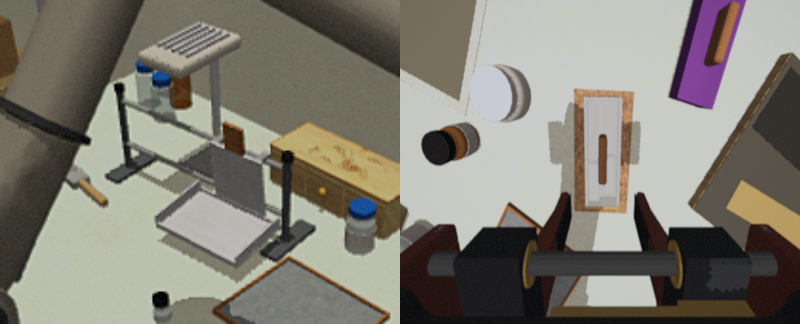

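The tray hangs on the bar, clear of the lamp. The wrist view shows the caddy aligned under the fingers, with its fin at crop pixel (603,160). Next I grip, carry and tip it.

```bash
python3 - <<'E'
from h import *
f=0; r=rot(CY,'y',f)
L(CP+[0,0,GO],r,.15); move_gripper(0); st()
L(CP+[0,0,GO+.10],r,.12); st()
d=Rn.from_euler('z',TY,degrees=True).apply([-1,0,0])
lip=FELT-.045*d; lip[2]=.036
p,r=cad(lip+[0,0,.07],TY,0,f); L(p,r,.2)
p,r=cad(lip,TY,0,f); L(p,r,.1)
for t in range(4,45,4): p,r=cad(lip,TY,t,f); L(p,r,.12)
p,r=cad(lip,TY,46,f); L(p,r,.1); bot.sleep(1.5); st()
snap('scene','s4.png'); snap('side','s5.png')
a=cv2.imread('pics/s4.png')[140:300,230:410]; b=cv2.imread('pics/s5.png')[140:300,280:460]
cv2.imwrite('pics/c4.png',np.hstack([cv2.resize(x,(400,356),interpolation=2) for x in(a,b)]))
E
```

```text
t 15.8 w 0.0138 gf 30.0 F [0.9 1.3 0.5]
t 16.8 w 0.0138 gf 30.0 F [-0.6  0.7 -2.8]
t 23.8 w 0.0134 gf 30.0 F [-0.7  0.4 -3. ]
```

View pics/c4.png

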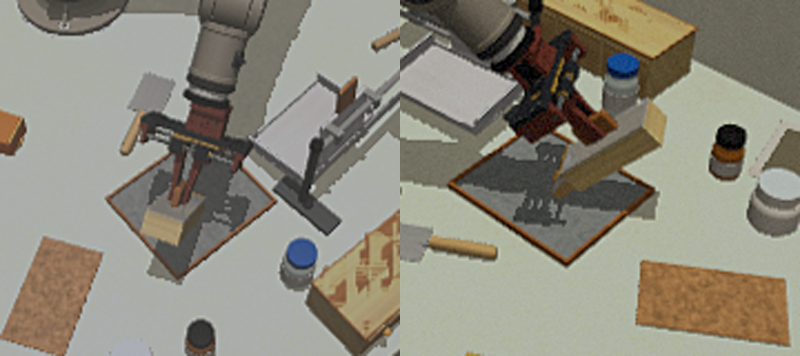

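Bars may be lying just at the lip, at side crop (560,185), where they are partly hidden. I back the caddy off a little while tilted and look closer.

```bash
python3 - <<'E'
from h import *
f=0
d=Rn.from_euler('z',TY,degrees=True).apply([-1,0,0])
lip=FELT-.045*d; lip[2]=.036
p,r=cad(lip-.02*d+[0,0,.004],TY,48,f); L(p,r,.05); bot.sleep(.7); st()
snap('side','s6.png'); b=cv2.imread('pics/s6.png')[185:265,295:415]
snap('scene','s7.png'); a=cv2.imread('pics/s7.png')[190:270,265:385]
cv2.imwrite('pics/c6.png',np.hstack([cv2.resize(x,(400,267),interpolation=2) for x in(a,b)]))
E
```

```text
t 25.0 w 0.0139 gf 30.0 F [-0.2  0.4 -3.6]
```

View pics/c6.png

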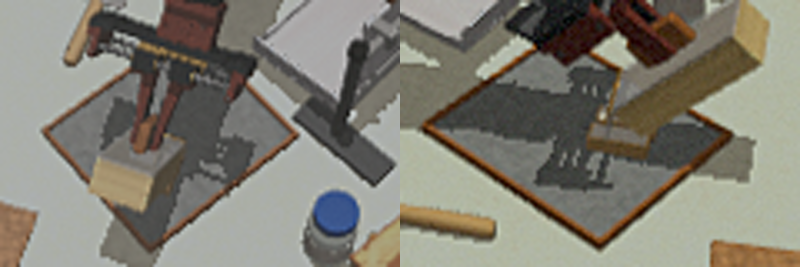

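A bar lies on the felt just under the lip, at side crop (620,138). I keep retracting so that any others slide clear.

```bash
python3 - <<'E'
from h import *
f=0
d=Rn.from_euler('z',TY,degrees=True).apply([-1,0,0])
lip=FELT-.045*d; lip[2]=.036
p,r=cad(lip-.045*d+[0,0,.006],TY,48,f); L(p,r,.05); bot.sleep(.5)
p,r=cad(lip-.07*d+[0,0,.012],TY,48,f); L(p,r,.05); bot.sleep(.5); st()
p,r=cad(lip-.08*d+[0,0,.05],TY,48,f); L(p,r,.1); bot.sleep(.5); st()
snap('side','s8.png'); b=cv2.imread('pics/s8.png')[185:265,295:415]
snap('scene','s9.png'); a=cv2.imread('pics/s9.png')[190:270,265:385]
cv2.imwrite('pics/c8.png',np.hstack([cv2.resize(x,(400,267),interpolation=2) for x in(a,b)]))
E
```

```text
t 27.4 w 0.0139 gf 30.0 F [ 0.   0.5 -3. ]
t 28.4 w 0.0139 gf 30.0 F [-0.4  0.1 -3.6]
```

View pics/c8.png

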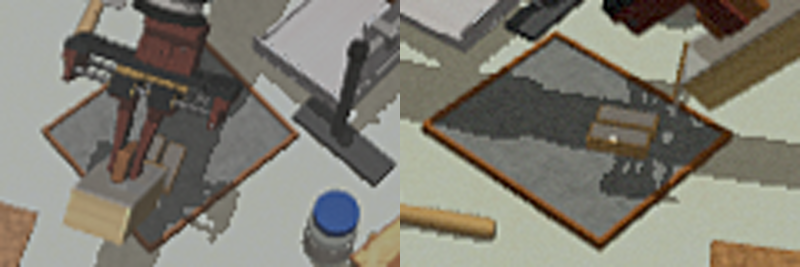

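Two bars lie flat, side by side on the felt, at side crop (625,130). I return the caddy and check that it is empty by averaged weight and a look through its clear top.

```bash
python3 - <<'E'
from h import *
f=0
F=lambda:(bot.sleep(.3),np.mean([(bot.sleep(.02),bot.observe()['force'])[1] for _ in range(20)],0).round(2))[1]
print('tilted',F())
d=Rn.from_euler('z',TY,degrees=True).apply([-1,0,0])
lip=FELT-.045*d-.08*d; lip[2]=.09
for t in (30,15,0): p,r=cad(lip,TY,t,f); L(p,r,.15)
print('level',F())
r=rot(CY,'y',f); L(CP+[0,0,.08],r,.2); L(CP+[0,0,GO+.004],r,.1); L(CP+[0,0,GO+.0005],r,.03); st()
move_gripper(.06); L(CP+[0,0,.15],r,.2); print('free',F())
im,dd,c=snap('wrist','w9.png'); cv2.imwrite('pics/w9c.png',cv2.resize(cv2.imread('pics/w9.png')[80:300,230:410],None,fx=2.2,fy=2.2))
# go aside over the felt for a look from above
f=best(FELT+[0,0,.25],0,'y'); r=rot(0,'y',f); J(FELT+[-.02,0,.22],r); snap('wrist','w10.png'); st()
c=get_calibration('wrist'); np.savez('pics/w10.npz',**{k:np.array(c[k]) for k in'KRt'})
a=cv2.imread('pics/w9c.png'); b=cv2.imread('pics/w10.png'); b=cv2.resize(b,(a.shape[0]*400//640*2-300,a.shape[0])) if 0 else b
cv2.imwrite('pics/c10.png',np.hstack([cv2.resize(a,(262,320)),cv2.resize(b,(512,320))]))
E
```

```text
tilted [ 0.14  0.17 -2.76]
level [ 0.18 -0.15 -2.62]
t 33.7 w 0.0141 gf 30.0 F [-0.1  0.3 -2.9]
free [-0.22  0.12 -0.05]
t 37.3 w 0.0597 gf 0.0 F [ 0.7 -0.5  0.2]
```

View pics/c10.png

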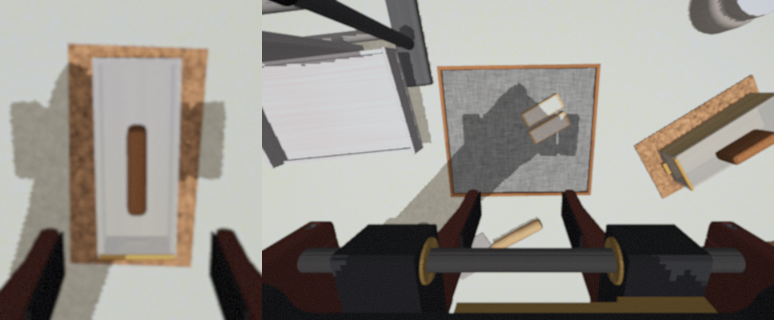

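The weight (2.7 N) and the clear top show an empty caddy, upright on its mat. The bars are at wrist (357,144). Next I locate them by depth.

```bash
cat >> h.py <<'E'
def box(uv):
    r=cv2.minAreaRect(uv.astype(np.float32)*1000); b=cv2.boxPoints(r)
    i=np.argmax([np.linalg.norm(b[1]-b[0]),np.linalg.norm(b[2]-b[1])]); e=b[i+1]-b[i]
    return np.round(r[0],1),np.round(sorted(r[1]),1),round(np.degrees(np.arctan2(e[1],e[0]))%180,1)
E
cat > find.py <<'E'
from h import *
bot.sleep(.3); im,d,c=snap('wrist','f1.png'); W=cloud(d,c)
X,Y,Z=[W[...,i] for i in range(3)]
m=(abs(X-FELT[0])<.088)&(abs(Y-FELT[1])<.103)
print('felt z',np.nanmedian(Z[m]))
z0=np.nanmedian(Z[m]); t=m&(Z>z0+.0125)&(Z<z0+.05)
k,l,s,cc=cv2.connectedComponentsWithStats(t.astype(np.uint8))
for i in range(1,k):
    if s[i,4]>60: p=W[l==i]; print(s[i],*box(p[:,:2]),'z',np.percentile(p[:,2],[5,50,95]).round(4))
u0,v0=np.array(s[1:][np.argmax(s[1:,4])][:2])-15
a=cv2.imread('pics/f1.png')[v0:v0+90,u0:u0+110]; cv2.imwrite('pics/f1c.png',cv2.resize(a,None,fx=5,fy=5,interpolation=2)); print(u0,v0)
E
python3 find.py
```

```text
felt z 0.3021236155615976
[   0  353  640   47 9467] [ 538.7 -122.2] [ 15.5 136.9] 89.4 z [0.3151 0.3205 0.3232]Traceback (most recent call last):
  File "find.py", line 11, in <module>
    a=cv2.imread('pics/f1.png')[v0:v0+90,u0:u0+110]; cv2.imwrite('pics/f1c.png',cv2.resize(a,None,fx=5,fy=5,interpolation=2)); print(u0,v0)
                                                                                ~~~~~~~~~~^^^^^^^^^^^^^^^^^^^^^^^^^^^^^^^^^^
cv2.error: OpenCV(4.12.0) /io/opencv/modules/imgproc/src/resize.cpp:4208: error: (-215:Assertion failed) !ssize.empty() in function 'resize'
```

Gripper pixels got into the mask. I limit z and exclude the hand.

```bash
sed -i 's/&(abs(Y-FELT\[1\])<.103)/\&(abs(Y-FELT[1])<.103)\&(Z<.06)/' find.py; python3 find.py
```

```text
felt z 0.00582038886891314
[ 325  116   54   43 1031] [ 569.5 -156.4] [22.1 59.5] 120.0 z [0.0218 0.0232 0.0246]
[334 139  53  41 980] [ 544.5 -167.1] [22.3 59.7] 119.6 z [0.0216 0.0232 0.0245]
310 101
```

View pics/f1c.png

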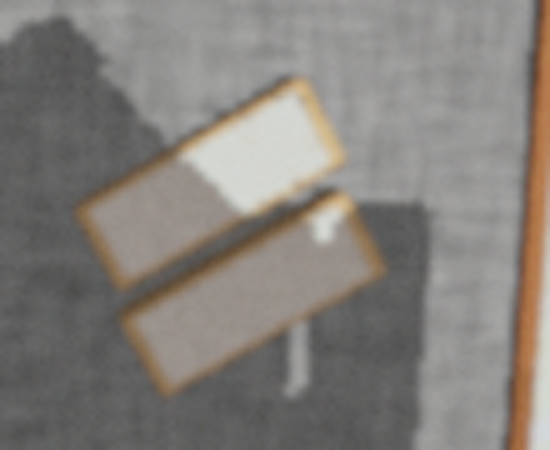

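The picture shows two separate flat bars about 4 mm apart. I measure the hung tray's floor from the fixed cameras, then pick.

```bash
cat > tray.py <<'E'
from h import *
def tray(s=-.105):
    hook=RM+s*uy+[0,0,.17]; Rc=Rn.from_euler('z',RY,degrees=True)*Rn.from_euler('y',-6,degrees=True)
    fl=hook+Rc.apply([-.089,0,-.117])
    for n in('scene','side'):
        im,d,c=snap(n,f'tr_{n}.png'); W=cloud(d,c).reshape(-1,3); p=Rc.inv().apply(W-fl); p=p[~np.isnan(p[:,0])]
        q=p[(abs(p[:,0])<.05)&(abs(p[:,1])<.085)&(abs(p[:,2])<.03)]
        A=np.c_[q[:,:2],np.ones(len(q))]; k=np.linalg.lstsq(A,q[:,2],rcond=None)[0]
        w=p[(abs(p[:,0])<.06)&(abs(p[:,1])<.14)&(p[:,2]>.012)&(p[:,2]<.027)]
        g=p[(p[:,2]>-.01)&(p[:,2]<.04)&(abs(p[:,0])<.05)&(abs(p[:,1])<.13)]
        print(n,len(q),'plane off mm',k[2]*1e3,'slopes',k[:2].round(3),'walls y',np.percentile(g[:,1],[1,99]).round(4),'x lips',np.percentile(p[(abs(p[:,1])<.08)&(p[:,2]>-.008)&(p[:,2]<.009)&(abs(p[:,0])<.09)][:,0],[1,99]).round(4),len(w))
        tb=p[(abs(p[:,0]-.069)<.03)&(abs(p[:,1])<.06)&(p[:,2]>.145)&(p[:,2]<.19)]; print('  tab',len(tb),tb.mean(0).round(4) if len(tb) else '', (tb[:,1].min().round(4),tb[:,1].max().round(4)) if len(tb) else '')
    return fl,Rc
if __name__=='__main__': print(tray()[0])
E
python3 tray.py
```

```text
scene 603 plane off mm -1.6661377213539734 slopes [-0.01  -0.001] walls y [-0.101   0.0995] x lips [-0.0631  0.0508] 85
  tab 75 [ 0.0737 -0.0029  0.1688] (np.float64(-0.0229), np.float64(0.0232))
side 829 plane off mm 0.2425000394845754 slopes [-0.004 -0.001] walls y [-0.1004  0.1004] x lips [-0.0672  0.0656] 164
  tab 115 [ 6.580e-02 -1.000e-04  1.683e-01] (np.float64(-0.0232), np.float64(0.0225))
[0.57242537 0.11999998 0.04433791]
```

The tray model agrees with the cameras to 2 mm. Next I pick and place both bars.

```bash
cat > pick.py <<'E'
from h import *
hook=RM-.105*uy+[0,0,.17]; Rc=Rn.from_euler('z',RY,degrees=True)*Rn.from_euler('y',-6,degrees=True)
fl=hook+Rc.apply([-.089,0,-.117])
def place(b,yaw,x):
    f=best(np.r_[b,.15],yaw-90); r=rot(yaw-90,'y',f); move_gripper(.085)
    J(np.r_[b,.12],r); L(np.r_[b,.027],r,.12); move_gripper(0); s=st()
    if not .055<s['width']<.065: print('MISS'); move_gripper(.085); L(np.r_[b,.15],r); return
    L(np.r_[b,.19],r,.2); s=st()
    rt=rot(RY,'y',f,6); P=lambda h: fl+Rc.apply([x,0,h])
    L(P(.15),rt,.2); L(P(.05),rt,.15); L(P(.0235),rt,.04); s=st(); move_gripper(.075); L(P(.15),rt,.2)
place([.5695,-.1564],119.8,-.040)
place([.5445,-.1671],119.8,-.008)
bot.sleep(.3); c=get_calibration('wrist')
L(fl+Rc.apply([-.12,0,.2]),rot(RY,'y',best(fl+[-.1,0,.2],RY),6),.2)
f=snap('wrist','p1.png'); snap('side','p2.png')
a=cv2.imread('pics/p2.png')[60:230,190:400]; b=cv2.imread('pics/p1.png')
cv2.imwrite('pics/p.png',np.hstack([cv2.resize(a,(400,324)),cv2.resize(b,(400,324))]))
E
python3 pick.py
```

```text
t 40.7 w 0.0595 gf 30.0 F [-0.8  1.2  3.6]
t 41.7 w 0.0598 gf 30.0 F [-0.6  0.  -0.2]
t 44.8 w 0.0597 gf 30.0 F [ 0.6  0.2 -0.5]
t 49.0 w 0.0596 gf 30.0 F [-1.4  1.2  4.4]
t 50.0 w 0.0599 gf 30.0 F [ 0.3 -0.1 -0.9]
t 53.2 w 0.0595 gf 30.0 F [-0.2  0.3 -0.2]
```

View pics/p.png

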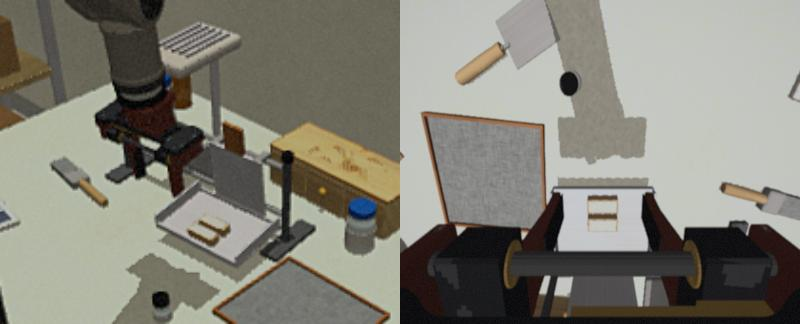

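Both bars lie flat, side by side in the tray (side crop (210,225)), and the felt is empty. Next I grip the near end wall and slide the tray along the bar, watching the force.

```bash
python3 - <<'E'
from h import *
import tray
hook=RM-.105*uy+[0,0,.17]; Rc=Rn.from_euler('z',RY,degrees=True)*Rn.from_euler('y',-6,degrees=True)
fl=hook+Rc.apply([-.089,0,-.117])
f=best(fl+[0,-.1,.2],RY); r=rot(RY,'y',f,6); P=lambda h: fl+Rc.apply([-.015,-.098,h])
e=P(.0285)+.178*uy; print('end ok',planner.ik(list(e-r.apply([0,0,HZ])),wq(r)) is not None)
move_gripper(.05); L(fl+Rc.apply([-.09,-.098,.2]),r,.25); L(P(.15),r,.2); L(P(.0285),r,.1); f0=np.array(st()['force']); move_gripper(0); st()
for k in np.linspace(.178/8,.178,8):
    L(P(.0285)+k*uy,r,.06); d=np.array(bot.observe()['force'])-f0; print(round(k,3),d.round(1))
    if abs(d).max()>20: print('STOP'); break
E
```

```text
end ok TrueTraceback (most recent call last):
  File "<stdin>", line 7, in <module>
  File "h.py", line 25, in L
    def L(p,r,vel=.15): bot.move_l(list(np.array(p)-r.apply([0,0,HZ])),wq(r),vel=vel)
                        ~~~~~~~~~~^^^^^^^^^^^^^^^^^^^^^^^^^^^^^^^^^^^^^^^^^^^^^^^^^^^
workcell.Unreachable: the arm cannot follow that straight line within its joint ranges
```

```bash
python3 - <<'E'
from h import *
hook=RM-.105*uy+[0,0,.17]; Rc=Rn.from_euler('z',RY,degrees=True)*Rn.from_euler('y',-6,degrees=True)
fl=hook+Rc.apply([-.089,0,-.117])
f=best(fl+[0,-.1,.2],RY); r=rot(RY,'y',f,6); P=lambda h: fl+Rc.apply([-.015,-.098,h])
J(P(.17)-.06*uy,r); L(P(.10),r,.2); L(P(.0285),r,.1); f0=np.array(st()['force']); move_gripper(0); st()
for k in np.linspace(.178/8,.178,8):
    L(P(.0285)+k*uy,r,.06); d=np.array(bot.observe()['force'])-f0; print(round(k,3),d.round(1))
    if abs(d).max()>20: print('STOP'); break
E
```

```text
t 62.2 w 0.0498 gf 0.0 F [ 0.   0.3 -0.1]
t 63.0 w 0.0039 gf 30.0 F [0.4 1.8 1. ]
0.022 [-1.1  2.3  1. ]
0.044 [-1.3  2.5  1.2]
0.067 [-1.2  3.2  0.7]
0.089 [-2.1  2.   1.5]
0.111 [-1.5  1.8  0.7]
0.133 [-1.5  2.6  1.3]
0.156 [-1.4  2.1  0.3]
0.178 [-0.6  2.9  1.7]
```

```bash
python3 - <<'E'
from h import *
import tray
s=LS; hook=RM+s*uy+[0,0,.17]; Rc=Rn.from_euler('z',RY,degrees=True)*Rn.from_euler('y',-6,degrees=True)
fl=hook+Rc.apply([-.089,0,-.117])
f=best(fl+[0,-.1,.2],RY); r=rot(RY,'y',f,6); P=lambda h: fl+Rc.apply([-.015,-.098,h])
move_gripper(.04); L(P(.10),r,.15); L(P(.10)-.18*uy-.05*ux+[0,0,.08],r,.25)
L(np.array([.45,-.25,.35]),r,.3) if 0 else None
st(); tray.tray(LS)
for n in('scene','side'):
    im,d,c=snap(n,f'z_{n}.png'); W=cloud(d,c).reshape(-1,3); q=np.c_[(W-RM)@ux,(W-RM)@uy,W[:,2]]
    h=q[(q[:,2]>.285)&(q[:,2]<.325)&(q[:,0]>-.03)&(q[:,0]<.17)&(abs(q[:,1]-.07)<.08)]; print(n,'lamp s',np.percentile(h[:,1],[1,99]).round(4))
a=cv2.imread('pics/z_side.png')[60:360,190:590]; b=cv2.imread('pics/z_scene.png')[100:325,220:520]
cv2.imwrite('pics/z.png',np.hstack([cv2.resize(x,(400,300)) for x in(a,b)]))
E
```

```text
t 72.1 w 0.0396 gf 0.0 F [ 0.4  0.4 -1.2]
scene 553 plane off mm 1.848329387516124 slopes [-0.107  0.001] walls y [-0.1005  0.1007] x lips [-0.0633  0.0671] 203
  tab 33 [ 0.0736 -0.0133  0.1649] (np.float64(-0.0221), np.float64(0.0089))
side 642 plane off mm 4.058173376156032 slopes [-0.104 -0.006] walls y [-0.1006  0.1019] x lips [-0.0672  0.065 ] 309
  tab 103 [ 0.066  -0.0016  0.1678] (np.float64(-0.0227), np.float64(0.0276))
scene lamp s [0.0199 0.1284]
side lamp s [0.0213 0.1247]
```

View pics/z.png

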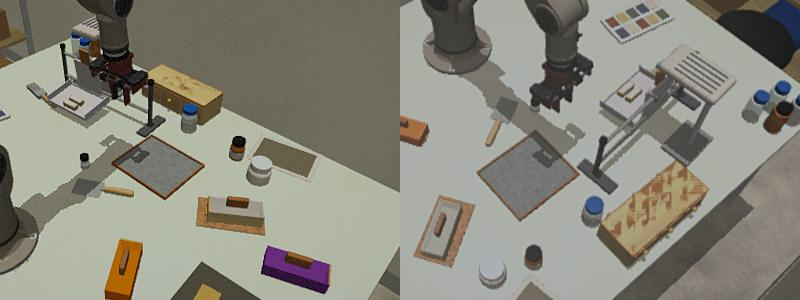

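The final view shows the loaded tray centred under the lamp: tray at 73 mm along the bar, lamp at about 73.5 mm. Both bars are flat, the caddy is upright on its mat, and the bystanders haven't moved.

```bash
python3 -c "
from h import *
bot.sleep(.5); print(ticket.finish_job())"
```

```text
the job is handed in; nothing more can be done
None
```

The job is handed in (about 73 s of robot time at my last reading): the sample tray hangs centred under the lamp to within about 1 mm with both bars (there were only two) flat side by side in it, the emptied caddy is upright on its mat, and the bystanders look untouched; no verdict came back.

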